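# Fit the knob on the regulator's keyed spindle

### The arm

A 6-joint arm with a two-finger parallel gripper is mounted at the origin on the work surface. World frame = base frame: x ahead of the robot, y to its left, z up, the work surface at z = 0. Lengths are in mm, angles in rad, forces in N, time in s.
With the tool pointing down it reaches from about 350 to 875 mm from the base axis. Payload 4.2 kg.
Tool frame: the origin (TCP) lies at the very end of the fingers, on their centre line; the grasp point (between the pads) lies 19 mm behind it; z points along the fingers, y is the line along which they close (so a half turn about z gives the same grasp; the last joint's range is limited). The gripper opens to 85 mm and grips with 20 to 120 N. Pads are 22 mm wide; open, the fingers measure 114 mm over their backs; the gripper's body (76 mm by 85 mm) begins 54 mm behind the grasp point. The pads swing forward as they close: fully open they stand 13 mm farther back than shut.
Start: joints at [1.46, 0.385, 0.008, 0, -1.194, -0.259], TCP at [225.86, 582.74, 231.312] pointing down, gripper open.
Joint ranges: [-3.14, 3.14], [-1.21, 2.06], [-1.07, 1.41], [-3.16, 2.05], [-2.99, -0.16], [-3.1, 3.1]. Speed limits (rad/s): [2.79, 2.79, 3.14, 3.14, 3.14, 3.14].

### API

Orientations are given as a 3x3 rotation matrix whose columns are the frame's x, y, z axes.
In Python, from cell import * gives the robot as it stands. The module is installed in compiled form; this text tells all that it offers.
- The arm moves only by the shell command python3 -m creep 'ROWS' [OPENING]. ROWS is a JSON object of lists of equal length, an entry for each row: "dp": the shift along the tool's x, y, z in m, a list of three; "twist": the turn about the tool's z in degrees. A call has 1 to 5 rows; each row is the pose to reach, as a shift and turn from the pose commanded when the call began, along the tool's axes at that moment; what a row does not reach only later rows make up. A row lasts 1/10 s, in which the tool goes at most 50 mm and 8.59 degrees, less where a joint would pass 70% of its speed; a pose out of reach is approached as far as the arm can. A call with a gripper value outside its range is refused whole. OPENING is the closure, from 0 (fully open) to 1 (shut), set as the call begins (- or left out, the last holds). The fingers move at their own pace and stop on an object; the grip force is fixed at half the most. Time passes only in rows, so rows that repeat a pose let the fingers close. It gives the time, the measured TCP pose, the force, the opening and the grip force at its end, in the units of the state.
- sense(): the state, without advancing time (a new reading comes with each control period).
- grab_frame(name): name is "scene" or "top"; returns (picture, depth): 420x560x3 uint8, blue, green, red; 420x560 float32, mm along the optical axis (not along the pixel's ray), 0 where there is no reading.
- camera_params(name): a dict with "K" (3x3 intrinsics, pixels), "dist_coeffs" ([k1, k2, p1, p2, k3] as OpenCV has them; the pictures are not rectified), "rvec" (rotation vector, rad) and "tvec" (3), from world to camera coordinates, as OpenCV has them. Camera axes: x right, y down, z forward; pixel columns grow to the right and rows downward; lengths in mm; the calibration is good to about 2 mm. A picture is of the moment at which its call begins. camera_params takes no time and is no camera call.
- sign_off(): hands the job in; it is judged then, once.
The state is a dict: "t": time; "joint_positions": joint angles; "qvel": joint speeds; "joint_efforts": joint torques, N m; "ee_pos": TCP position; "ee_rot": TCP orientation; "ft_force": force on the tool from outside, world axes, zero at the start; "wrist_torque": the same for the moment, N m; "width": finger opening in mm; "grasp_force": force on a finger pad.
Only numpy, scipy, OpenCV 4.12 (cv2) and the standard library are available. Lean on these libraries where they do the work, as an engineer would, in place of code of your own. Each camera call takes 0.05 s, during which the arm holds its last target. There are 200 camera calls.

### The job

Fit the loose black bar-grip knob onto the bare keyed spindle of the pressure regulator: set it on the spindle, press lightly and turn it slowly until its keyways find the keys, then push it fully home so that its skirt sits flat on the bonnet, and let go. Feel your way gently, never ramming, wedging or wrenching the knob hard against the regulator, and leave the other parts on the bench where they lie.

Things in the scene. Friction and masses are not known exactly. Their poses are not given: they have to be found in the camera images.
- knob_grip (a point): grip centre of the loose knob to be fitted: black plastic, upright, 60 mm tall, about 0.14 kg. Below, a round skirt 50 mm across, 22 mm high; on it an upright bar 46 mm long (knob's x), 22 mm wide (knob's y, flat sides), 38 mm high. This point is on the axis, 44 mm above the underside, 22 mm above the skirt, 16 mm below the bar's top. z up
- knob_mouth (a point): centre of the knob's underside, 44 mm below knob_grip: mouth of its keyed socket, 19 mm deep. Bore 18 mm in diameter with three keyways 120 degrees apart, 9 mm wide, out to 18 mm radius, one along the knob's +x. Axes as the knob's
- knob: the same loose knob as a body; origin and axes as knob_mouth
- spindle_foot (a point): foot of the regulator's bare upright steel spindle, on its axis, on the flat black bonnet top (52 mm across), 110 mm above the bench. The fitted knob's underside rests here: home means knob_mouth at this point. Axes are the regulator's. The spindle is stiff (4 N m) and does not turn under the knob
- spindle_keys (a point): on the axis 10 mm above spindle_foot: top of the hub (16 mm diameter) and its three radial keys, 120 degrees apart, 5 mm wide, out to 15 mm radius. The keys' angle differs each time and is not reported: see or feel it. Unmatched, a knob stops here, 10 mm short of home, and can be turned under light pressure; within about 7 degrees of a match it can be pushed down
- spindle_tip (a point): top of the spindle, 18 mm above spindle_foot: end of a plain round pilot, 8 mm long, 16 mm in diameter, its last 4 mm tapered to 8 mm. It centres the knob's bore with 1 mm play all round. Nothing else stands above the bonnet
- regulator: pressure regulator, bolted down on the left or right, the knob on the other side: steel foot 110 x 100 x 12 mm, grey block 60 mm square up to 67 mm, round black bonnet 60 mm across, narrowing to 52 mm, up to 110 mm; gauge on its +x side, elbows on its y sides out to 60 mm, all below 75 mm. Origin under the foot's centre, z up
- wrench: bystander, leave alone: a loose open-ended steel wrench, 160 mm long, lying along its own x; origin at its underside
- cap: bystander, leave alone: a loose small round black cap, 34 mm across, 30 mm tall (not the knob: it has no bar); origin at its underside
- gauge: bystander, leave alone: a loose pressure gauge lying on its back, 48 mm across, 22 mm thick; origin at its underside
- silencer: bystander, leave alone: a loose brass silencer standing up, 24 mm across, 50 mm tall; origin at its underside
- valve: bystander, leave alone: a loose slim valve block, 130 x 22 x 45 mm; origin at its underside
- bowl: bystander, leave alone: a loose grey metal filter bowl standing up, 58 mm across, 85 mm tall; origin at its underside
Not all that is in view belongs to the job. What is shaped like the knob but green, pink or yellow is not meant.

How it is judged:
By the outcome, as a careful person would: the job done as asked, in the order asked, and still so for the second after the job is handed in, with the robot touching nothing.
It also fails if it takes over 72 s, if anything falls off the work surface, if the arm or the gripper's body presses on something with over 40 N, if the wrist force passes 120 N, or if a joint passes its speed limit or range.

## Working session

There is one attempt and no reset: what is moved stays moved. The work goes in short steps, Python scripts to look and compute and a shell command to move; the robot and the scene stay as the last step left them, time stands still between calls to the robot, and variables do not carry over. Pictures are saved under pics/ and viewed, at most 10 in all, crops included, and the job is handed in when it is done.

```bash
mkdir -p pics; cat > h.py <<'E'
from cell import *
import numpy as np, cv2
def cam(n):
    c=camera_params(n); K=np.array(c["K"],float); d=np.array(c["dist_coeffs"],float)
    R=cv2.Rodrigues(np.array(c["rvec"],float))[0]; t=np.array(c["tvec"],float).ravel(); return K,d,R,t
def ray(n,uv):
    K,d,R,t=cam(n); u=cv2.undistortPoints(np.array(uv,float).reshape(-1,1,2),K,d).reshape(-1,2)
    return -R.T@t, np.c_[u,np.ones(len(u))]@R
def onplane(n,uv,z):
    o,r=ray(n,uv); return o+r*((z-o[2])/r[:,2])[:,None]
def proj(n,P):
    K,d,R,t=cam(n); return cv2.projectPoints(np.array(P,float).reshape(-1,1,3),cv2.Rodrigues(R)[0],t,K,d)[0].reshape(-1,2)
def cloud(n,D):
    v,u=np.mgrid[:D.shape[0],:D.shape[1]]; K,d,R,t=cam(n)
    q=cv2.undistortPoints(np.c_[u.ravel(),v.ravel()].astype(float).reshape(-1,1,2),K,d).reshape(-1,2)
    P=np.c_[q,np.ones(len(q))]*D.reshape(-1,1)
    return ((P-t)@R).reshape(*D.shape,3)
E
python3 - <<'E'
from h import *
for n in("scene","top"):
    I,D=grab_frame(n); cv2.imwrite(f"pics/{n}0.png",I); np.save(n+"0.npy",D)
    K,d,R,t=cam(n); print(n,-R.T@t,K[0,0],(D>0).mean())
s=sense(); print(s["t"],s["ee_pos"],np.round(s["ee_rot"],3),s["ft_force"],s["width"])
E
```

```text
scene [1088.20050309 -403.07897632  568.10371127] 382.4322811732996 0.9959438775510204
top [ 375.28137264    3.72853041 1099.93969257] 479.87444763346235 0.9961904761904762
0.1 [225.69383302 582.27952731 230.34697086] [[ 0.932 -0.362 -0.001]
 [-0.362 -0.932 -0.002]
 [ 0.     0.002 -1.   ]] [-0.23160061  1.36159577  0.67646249] 85.41130888493954
```

View pics/scene0.png

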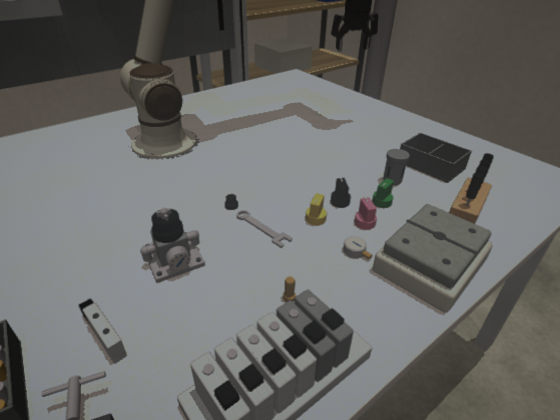

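View pics/top0.png

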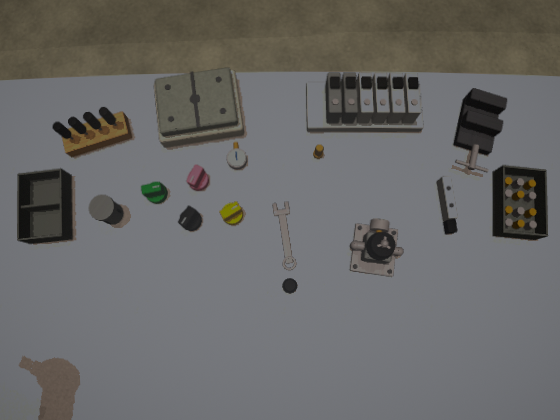

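Scene shows a black bar knob at (341,192) among yellow (317,208), pink (366,213) and green (384,192) lookalikes, and the regulator at (170,240). In the top view the black knob is at (190,217) and the regulator at (380,246). The other black item is the small cap at (231,201) scene, (290,285) top, and it has no bar. The black knob fits the description, so I'll confirm it in one crop.

```bash
python3 - <<'E'
from h import *
I=cv2.imread("pics/top0.png");J=cv2.imread("pics/scene0.png")
f=lambda A,u,v,w:cv2.resize(np.clip(A[v-w:v+w,u-w:u+w].astype(float)*2.2,0,255).astype(np.uint8),(390,390),interpolation=cv2.INTER_CUBIC)
cv2.imwrite("pics/c0.png",np.hstack([f(I,190,217,22),f(I,380,246,32)]))
D=np.load("top0.npy");P=cloud("top",D)
hsv=cv2.cvtColor(I,cv2.COLOR_BGR2HSV)
for nm,(u,v) in dict(knob=(190,217),reg=(380,246)).items():
    w=30;s=np.s_[v-w:v+w,u-w:u+w];Q=P[s].reshape(-1,3);m=Q[:,2]>12
    print(nm,"zmax",np.percentile(Q[m][:,2],[50,90,97,99.5]))
    for lo,hi in((8,30),(30,56),(52,66),(100,115),(104,122),(115,140)):
        q=Q[(Q[:,2]>lo)&(Q[:,2]<hi)]
        if len(q)>5:
            r=cv2.minAreaRect(q[:,:2].astype(np.float32)); print(lo,hi,len(q),np.round(q.mean(0),1),np.round(r[0],1),np.round(r[1],1),round(r[2],1))
E
```

```text
knob zmax [  43.00493732   61.08170827   63.42545244 1099.93969257]
8 30 224 [592.  220.8  19.7] [599.9 236.3] [100.  103.4] 86.2
30 56 91 [584.2 223.1  42.9] [596.4 236. ] [103.3  81.9] 6.9
52 66 210 [572.6 213.9  59.1] [581.1 218.5] [146.1  60.5] 66.8
reg zmax [  60.67182716  110.73610838  123.22743417 1099.93969257]
8 30 941 [ 486.7 -200.6   12.3] [ 498.4 -205.2] [108.1 111.1] 80.8
30 56 359 [ 507.  -202.5   46.9] [ 507.5 -204.7] [101.4  98.9] 28.2
52 66 273 [ 526.1 -208.8   59.8] [ 509.2 -210.3] [97.3 93.2] 33.9
100 115 395 [ 496.9 -208.4  109.2] [ 497.6 -208.9] [49.4 51.1] 87.6
104 122 425 [ 497.1 -208.6  110.2] [ 497.6 -208.9] [49.4 51.1] 87.6
115 140 81 [ 497.6 -207.8  122.8] [ 495.6 -211.2] [23.7 26.5] 50.9
```

View pics/c0.png

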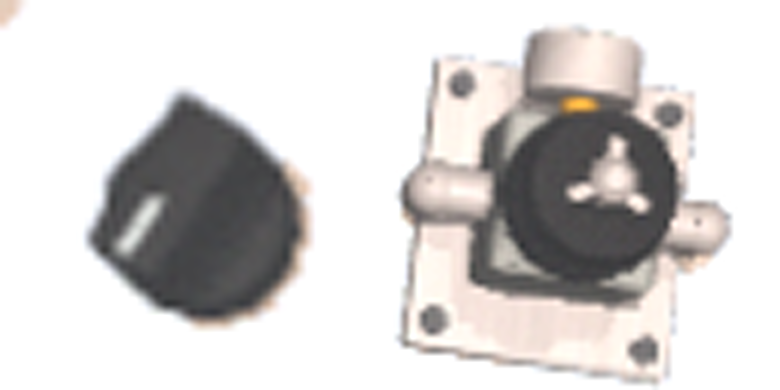

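The crop confirms it: the left object is black, round-skirted, with a bar and white mark. On the right, the spindle has three bright keys, one pointing up in the image (about (617,145) in the crop). Next I measure both precisely.

```bash
cat > meas.py <<'E'
from h import *
def run():
    I=cv2.imread("pics/top0.png").astype(float);P=cloud("top",np.load("top0.npy"));g=I.max(2)
    v,u=np.mgrid[:420,:560]
    # knob: bar top
    near=(np.hypot(u-190,v-217)<17); 
    m=near&(P[...,2]>55)&(P[...,2]<66)
    x=onplane("top",np.c_[u[m],v[m]],60)[:,:2]; r=cv2.minAreaRect(x.astype(np.float32)); print("bartop",len(x),x.mean(0),r)
    w,V=np.linalg.eigh(np.cov(x.T)); print("axis deg",np.degrees(np.arctan2(V[1,1],V[0,1])),np.sqrt(12*w))
    # white mark
    mk=m&(g>75); y=onplane("top",np.c_[u[mk],v[mk]],60)[:,:2]; print("mark",len(y),y.mean(0) if len(y) else 0)
    if len(y)>3:
        w,V=np.linalg.eigh(np.cov(y.T)); print("mark axis",np.degrees(np.arctan2(V[1,1],V[0,1])))
    # silhouette skirt
    mm=near&(g<90); c,_=cv2.findContours(mm.astype(np.uint8),0,1); c=max(c,key=cv2.contourArea)
    print("sil z0 extents",onplane("top",c.reshape(-1,2),22).min(0),onplane("top",c.reshape(-1,2),22).max(0))
    # spindle
    n=(np.hypot(u-384,v-244)<11)&(g>75)
    # keep largest component
    k,l,st,ce=cv2.connectedComponentsWithStats(n.astype(np.uint8)); b=1+np.argmax(st[1:,4]); n=l==b
    q=onplane("top",np.c_[u[n],v[n]],120)[:,:2]; z=onplane("top",ce[b:b+1],124)[0]; print("spindle pix",ce[b],n.sum(),q.mean(0))
    B=(P[...,2]>106)&(P[...,2]<113)&(np.hypot(u-380,v-246)<30); bo=P[B|((P[...,2]>106)&(P[...,2]<135)&(np.hypot(u-380,v-246)<30))]
    c0,rr=cv2.minEnclosingCircle(bo[:,:2].astype(np.float32)); print("bonnet",c0,rr, (bo[:,:2].min(0)+bo[:,:2].max(0))/2)
    for C in (q.mean(0),np.array(c0)):
        d=q-C; rad=np.hypot(*d.T); a=np.degrees(np.arctan2(d[:,1],d[:,0])); s=rad>10
        print("keys phase mod120:",np.degrees(np.angle(np.sum(rad[s]*np.exp(3j*np.radians(a[s])))))/3, np.sort(a[s]).round(0))
run()
E
python3 meas.py
```

```text
bartop 189 [569.78796525 212.10507028] ((570.1617431640625, 211.15989685058594), (22.107006072998047, 45.484039306640625), 57.65666580200195)
axis deg 150.81586366976438 [21.43587956 45.69977131]
mark 12 [564.20100934 218.0895798 ]
mark axis 158.2040696247095
sil z0 extents [541.98990573 183.59716633  22.        ] [600.31124993 239.07718952  22.        ]
spindle pix [384.03076923 243.15384615] 65 [ 497.83241139 -209.51671277]
bonnet (497.7628479003906, -209.12728881835938) 26.164697647094727 [ 497.5087451  -209.19246883]
keys phase mod120: -12.077912250767127 [-143. -136. -136. -129. -127. -121.  -23.  -20.  -13.  -12.   -2.   -2.
   99.  104.  106.  109.  114.  118.]
keys phase mod120: -12.52114194864273 [-142. -141. -135. -134. -128. -125. -120.  -25.  -22.  -15.  -13.   -4.
   -4.   99.  104.  106.  109.  114.  119.]
```

Knob centre is about (570,211.5), with its bar along about 149.5°. The spindle is at (497.7,-209.3) and the keys are at -12° mod 120. I move above the knob first, with a part-closed gripper to clear the green knob.

```bash
python3 -m creep '{"dp":[[0.040,0.0195,0],[0.080,0.039,0],[0.120,0.0585,0],[0.160,0.078,0],[0.200,0.097,0]],"twist":[0,0,0,0,0]}' 0.4
python3 -m creep '{"dp":[[0.040,0.0195,0],[0.080,0.039,0],[0.120,0.0585,0],[0.160,0.078,0],[0.200,0.097,0]],"twist":[0,0,0,0,0]}'
python3 -m creep '{"dp":[[0.028,0.014,0.02],[0.055,0.0274,0.05],[0.055,0.0274,0.09],[0.055,0.0274,0.10],[0.055,0.0274,0.10]],"twist":[5,9.4,9.4,9.4,9.4]}'
```

```text
t: 0.6
ee_pos: [377.9, 418.4, 231.0]
ee_rot: [[0.933, -0.361, -0.001], [-0.361, -0.933, -0.001], [-0.0, 0.001, -1.0]]
ft_force: [0.8, 0.3, -0.3]
width: 51.1
grasp_force: 0.0
t: 1.1
ee_pos: [529.4, 255.6, 231.0]
ee_rot: [[0.932, -0.361, -0.001], [-0.361, -0.932, -0.0], [-0.001, 0.001, -1.0]]
ft_force: [1.1, 0.5, 0.5]
width: 51.3
grasp_force: 0.0
t: 1.6
ee_pos: [569.1, 211.2, 129.4]
ee_rot: [[0.861, -0.509, -0.004], [-0.509, -0.861, -0.003], [-0.002, 0.004, -1.0]]
ft_force: [0.0, -0.4, 0.5]
width: 51.4
grasp_force: 0.0
```

```bash
python3 -m creep '{"dp":[[0.001,0,0.030],[0.001,0,0.060],[0.001,0,0.085],[0.001,0,0.102],[0.001,0,0.102]],"twist":[0,0,0,0,0]}'
python3 -m creep '{"dp":[[0,0,0],[0,0,0],[0,0,0],[0,0,0],[0,0,0]],"twist":[0,0,0,0,0]}' 1
python3 - <<'E'
from h import *
J,_=grab_frame("scene"); cv2.imwrite("pics/g.png",cv2.resize(np.clip(J[110:270,230:430].astype(float)*1.8,0,255).astype(np.uint8),(750,600)))
E
```

```text
t: 2.1
ee_pos: [570.5, 212.1, 29.0]
ee_rot: [[0.862, -0.507, -0.001], [-0.507, -0.862, -0.001], [-0.001, 0.001, -1.0]]
ft_force: [-0.3, -0.1, -0.2]
width: 51.4
grasp_force: 0.0
t: 2.6
ee_pos: [572.5, 212.6, 31.8]
ee_rot: [[0.861, -0.508, 0.004], [-0.508, -0.861, 0.002], [0.002, -0.004, -1.0]]
ft_force: [0.0, 1.9, 7.0]
width: 20.9
grasp_force: 60.1
```

View pics/g.png

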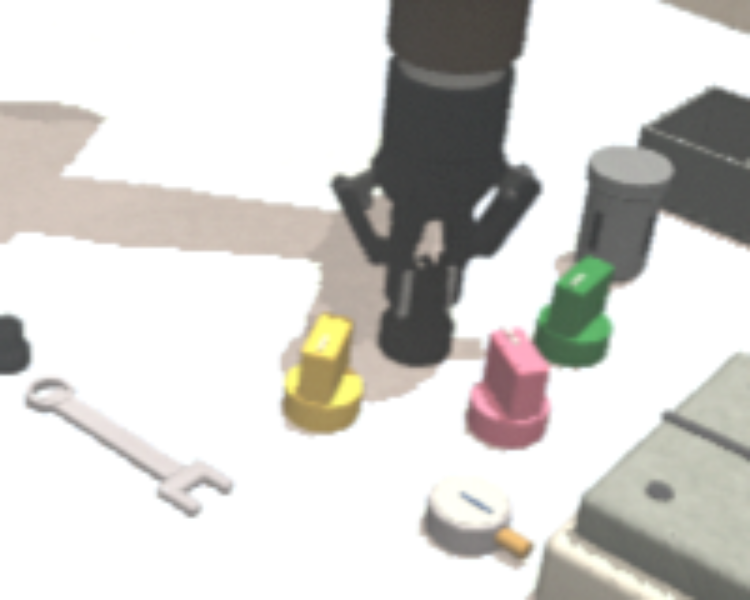

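Gripper holds the bar (width 21 mm, fingers just above the skirt); neighbours are untouched. I lift, then go to the spindle with a +42° twist.

```bash
python3 -m creep '{"dp":[[0,0,-0.010],[0,0,-0.035],[0,0,-0.075],[0,0,-0.115],[0,0,-0.155]],"twist":[0,0,0,0,0]}'
python3 -m creep '{"dp":[[0.010,0.026,0],[0.024,0.064,0],[0.038,0.101,0],[0.052,0.138,0],[0.066,0.175,0]],"twist":[0,0,0,0,0]}'
python3 -m creep '{"dp":[[0.014,0.037,0],[0.028,0.074,0],[0.042,0.111,0],[0.056,0.149,0],[0.068,0.180,0]],"twist":[0,0,0,0,0]}'
python3 -m creep '{"dp":[[0.008,0.020,0],[0.014,0.038,0],[0.017,0.046,0],[0.017,0.046,0],[0.017,0.046,0]],"twist":[8,16,24,32,40]}'
python3 -m creep '{"dp":[[0,0,0],[0,0,0],[0,0,0]],"twist":[2,2,2]}'
```

```text
t: 3.15
ee_pos: [570.2, 210.8, 186.0]
ee_rot: [[0.861, -0.509, -0.001], [-0.509, -0.861, -0.0], [-0.001, 0.001, -1.0]]
ft_force: [0.3, 0.8, -1.8]
width: 21.1
grasp_force: 58.9
t: 3.65
ee_pos: [537.5, 25.5, 184.6]
ee_rot: [[0.861, -0.509, -0.001], [-0.509, -0.861, 0.0], [-0.001, 0.0, -1.0]]
ft_force: [0.9, 0.3, -1.1]
width: 21.2
grasp_force: 59.2
t: 4.15
ee_pos: [504.2, -164.2, 184.6]
ee_rot: [[0.86, -0.51, -0.001], [-0.51, -0.86, 0.0], [-0.001, 0.0, -1.0]]
ft_force: [1.1, 0.8, -1.8]
width: 21.0
grasp_force: 59.2
t: 4.65
ee_pos: [495.9, -211.1, 184.4]
ee_rot: [[0.325, -0.946, -0.001], [-0.946, -0.325, 0.001], [-0.001, 0.001, -1.0]]
ft_force: [0.8, 0.1, -1.6]
width: 21.0
grasp_force: 59.1
t: 4.95
ee_pos: [496.5, -210.7, 184.5]
ee_rot: [[0.3, -0.954, -0.0], [-0.954, -0.3, 0.0], [-0.0, 0.0, -1.0]]
ft_force: [-0.2, 0.4, -1.8]
width: 21.2
grasp_force: 59.1
```

```bash
python3 - <<'E'
from h import *
out=[]
for n,(a,b) in (("top",(384,243)),("scene",(165,205))):
    I,D=grab_frame(n); cv2.imwrite(f"pics/{n}1.png",I); 
    out.append(cv2.resize(np.clip(I[b-60:b+60,a-45:a+45].astype(float)*2,0,255).astype(np.uint8),(390,520)))
cv2.imwrite("pics/c1.png",np.hstack(out)); s=sense();print(s["ee_pos"],s["ft_force"],s["wrist_torque"],s["width"],s["joint_positions"])
E
```

```text
[ 496.66008745 -210.62387435  184.38741091] [ 0.05763773  0.19685622 -2.22132659] [-0.05078674  0.03636684  0.01959964] 21.434209193844996 [-1.00427868e-01  2.80313937e-01 -2.72126963e-01 -1.26633951e-04
 -1.01853743e+00  4.04962076e-01]
```

View pics/c1.png

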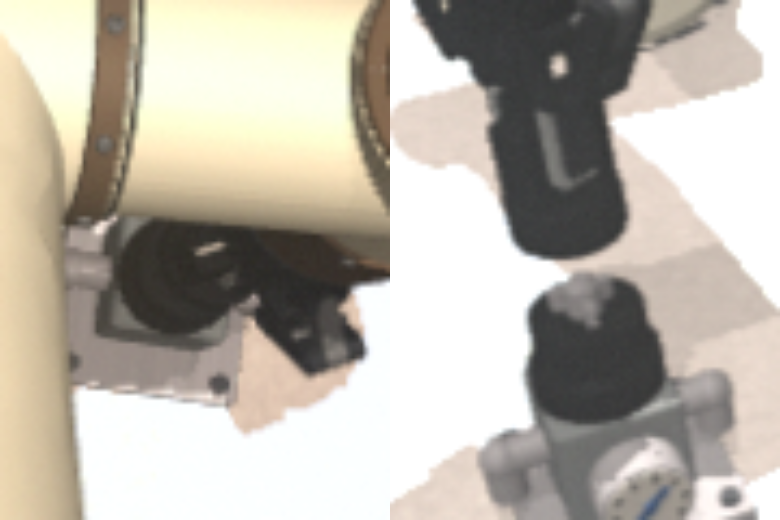

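The knob hangs straight in the gripper over the spindle. I correct by 1 mm and descend gently.

```bash
python3 -m creep '{"dp":[[-0.001,-0.0014,0.008],[-0.001,-0.0014,0.016],[-0.001,-0.0014,0.020],[-0.001,-0.0014,0.023],[-0.001,-0.0014,0.023]],"twist":[0,0,0,0,0]}'
python3 -m creep '{"dp":[[0,0,0.0015],[0,0,0.003],[0,0,0.0045],[0,0,0.006],[0,0,0.006]],"twist":[0,0,0,0,0]}'
```

```text
t: 5.55
ee_pos: [497.6, -209.3, 160.6]
ee_rot: [[0.299, -0.954, -0.001], [-0.954, -0.299, 0.0], [-0.001, 0.001, -1.0]]
ft_force: [0.3, 0.2, -1.6]
width: 21.4
grasp_force: 59.1
t: 6.05
ee_pos: [497.7, -209.5, 155.2]
ee_rot: [[0.299, -0.954, -0.0], [-0.954, -0.299, -0.0], [0.0, 0.001, -1.0]]
ft_force: [-0.5, -1.2, -1.8]
width: 21.3
grasp_force: 59.2
```

```bash
python3 -m creep '{"dp":[[0,0,0.001],[0,0,0.002],[0,0,0.003],[0,0,0.003]],"twist":[0,0,0,0]}'
python3 -m creep '{"dp":[[0,0,0.001],[0,0,0.002],[0,0,0.003],[0,0,0.003]],"twist":[0,0,0,0]}'
```

```text
t: 6.45
ee_pos: [497.6, -209.5, 152.2]
ee_rot: [[0.299, -0.954, -0.001], [-0.954, -0.299, -0.0], [0.0, 0.001, -1.0]]
ft_force: [-1.3, -1.8, -1.5]
width: 21.0
grasp_force: 59.2
t: 6.85
ee_pos: [497.8, -209.7, 151.7]
ee_rot: [[0.3, -0.954, 0.0], [-0.954, -0.3, -0.001], [0.001, 0.0, -1.0]]
ft_force: [-5.7, 0.0, 10.5]
width: 21.2
grasp_force: 60.9
```

Knob rests on the keys (10.5 N). I feel around ±8°.

```bash
python3 -m creep '{"dp":[[0,0.0005,0],[0,0.0005,0],[0,0.0005,0],[0,0.0005,0]],"twist":[2,4,6,8]}'
python3 -m creep '{"dp":[[0,0,0],[0,0,0],[0,0,0],[0,0,0]],"twist":[-3,-6,-9,-12]}'
python3 -m creep '{"dp":[[0,0,0],[0,0,0],[0,0,0]],"twist":[-2,-4,-6]}'
```

```text
t: 7.25
ee_pos: [498.3, -210.2, 151.7]
ee_rot: [[0.164, -0.987, 0.002], [-0.987, -0.164, -0.002], [0.003, -0.002, -1.0]]
ft_force: [-4.2, -2.0, 8.1]
width: 20.7
grasp_force: 60.7
t: 7.65
ee_pos: [498.3, -210.0, 151.7]
ee_rot: [[0.368, -0.93, 0.003], [-0.93, -0.368, -0.002], [0.002, -0.002, -1.0]]
ft_force: [-2.9, -1.6, 9.0]
width: 21.2
grasp_force: 60.6
t: 7.95
ee_pos: [498.3, -210.0, 151.6]
ee_rot: [[0.462, -0.887, 0.003], [-0.887, -0.462, -0.002], [0.003, -0.002, -1.0]]
ft_force: [-3.2, -0.2, 8.8]
width: 21.3
grasp_force: 60.6
```

Not within ±10° of the mark-based guess, so the other bar sense (60° away) is next; turning on slowly under light pressure.

```bash
for i in 1; do python3 -m creep '{"dp":[[0,0,0],[0,0,0],[0,0,0],[0,0,0],[0,0,0]],"twist":[-4,-8,-12,-16,-20]}'
python3 -m creep '{"dp":[[0,0,0],[0,0,0],[0,0,0],[0,0,0],[0,0,0]],"twist":[-4,-8,-12,-16,-20]}'; done
python3 -c "
from h import *
s=sense();print(s['wrist_torque'])"
```

```text
t: 8.45
ee_pos: [498.9, -209.8, 151.7]
ee_rot: [[0.739, -0.674, 0.004], [-0.674, -0.739, -0.001], [0.004, -0.002, -1.0]]
ft_force: [-1.8, -0.4, 7.8]
width: 20.9
grasp_force: 60.5
t: 8.95
ee_pos: [499.5, -209.3, 151.4]
ee_rot: [[0.925, -0.381, 0.005], [-0.381, -0.925, -0.001], [0.005, -0.002, -1.0]]
ft_force: [-0.9, 1.6, 5.2]
width: 20.9
grasp_force: 60.1
[ 0.40650641  0.21267946 -0.08653567]
```

```bash
python3 -m creep '{"dp":[[0,0,0.0005],[0,0,0.001],[0,0,0.001]],"twist":[-3,-6,-9]}'
python3 -m creep '{"dp":[[0,0,0],[0,0,0],[0,0,0]],"twist":[-3,-6,-9]}'
```

```text
t: 9.25
ee_pos: [498.5, -209.1, 148.5]
ee_rot: [[0.973, -0.233, 0.003], [-0.233, -0.973, 0.0], [0.003, -0.001, -1.0]]
ft_force: [-0.3, -0.7, -0.8]
width: 20.9
grasp_force: 59.1
t: 9.55
ee_pos: [498.6, -209.1, 148.3]
ee_rot: [[0.997, -0.078, 0.003], [-0.078, -0.997, 0.001], [0.003, -0.001, -1.0]]
ft_force: [0.6, -0.7, -2.3]
width: 20.9
grasp_force: 59.1
```

The keys found the keyways around yaw 256° (z dropped to 148.5, force gone). I centre in the slack and push home.

```bash
python3 -m creep '{"dp":[[0,0,0],[0,0,0]],"twist":[4,7]}'
python3 -m creep '{"dp":[[0,0,0.001],[0,0,0.002],[0,0,0.003],[0,0,0.004],[0,0,0.004]],"twist":[0,0,0,0,0]}'
python3 -m creep '{"dp":[[0,0,0.001],[0,0,0.002],[0,0,0.003],[0,0,0.003]],"twist":[0,0,0,0]}'
```

```text
t: 9.75
ee_pos: [498.5, -209.1, 148.3]
ee_rot: [[0.979, -0.203, 0.003], [-0.203, -0.979, 0.0], [0.002, -0.001, -1.0]]
ft_force: [1.3, -1.0, -2.7]
width: 21.0
grasp_force: 59.1
t: 10.25
ee_pos: [497.5, -209.4, 144.1]
ee_rot: [[0.98, -0.201, 0.0], [-0.201, -0.98, 0.0], [0.0, -0.0, -1.0]]
ft_force: [0.9, -1.0, -0.9]
width: 21.3
grasp_force: 59.1
t: 10.65
ee_pos: [497.5, -209.5, 141.8]
ee_rot: [[0.98, -0.201, 0.0], [-0.201, -0.98, -0.0], [0.0, 0.0, -1.0]]
ft_force: [-0.7, -0.3, 2.6]
width: 21.2
grasp_force: 59.5
```

```bash
python3 -m creep '{"dp":[[0,0,0.001],[0,0,0.0015],[0,0,0.0015]],"twist":[0,0,0]}'
python3 -m creep '{"dp":[[0,0,-0.0015],[0,0,-0.002],[0,0,-0.002]],"twist":[0,0,0]}'
python3 -m creep '{"dp":[[0,0,0],[0,0,0],[0,0,0],[0,0,0],[0,0,0]],"twist":[0,0,0,0,0]}' 0.4
python3 -m creep '{"dp":[[0,0,-0.010],[0,0,-0.03],[0,0,-0.06],[0,0,-0.095],[0,0,-0.130]],"twist":[0,0,0,0,0]}'
python3 -m creep '{"dp":[[-0.02,0.04,0],[-0.04,0.08,0],[-0.06,0.12,0],[-0.08,0.15,0],[-0.08,0.15,0]],"twist":[0,0,0,0,0]}'
python3 - <<'E'
from h import *
out=[]
for n,(a,b) in (("top",(384,243)),("scene",(165,225))):
    I,D=grab_frame(n); cv2.imwrite(f"pics/{n}2.png",I)
    out.append(cv2.resize(np.clip(I[b-60:b+60,a-45:a+45].astype(float)*2,0,255).astype(np.uint8),(390,520)))
    P=cloud(n,D); q=P[(np.hypot(P[...,0]-497.6,P[...,1]+209.3)<40)&(P[...,2]>100)&(P[...,2]<200)]
    if len(q): print(n,len(q),np.percentile(q[:,2],[50,75,90,97]).round(1)); t=q[q[:,2]>163]; print(t.mean(0) if len(t) else 0); s=q[(q[:,2]>125)&(q[:,2]<137)]; print("skirt top",np.median(s[:,2]))
cv2.imwrite("pics/c2.png",np.hstack(out))
E
```

```text
t: 10.95
ee_pos: [497.6, -209.5, 141.8]
ee_rot: [[0.98, -0.2, 0.001], [-0.2, -0.98, -0.001], [0.001, 0.0, -1.0]]
ft_force: [-3.0, 2.5, 10.7]
width: 20.9
grasp_force: 60.9
t: 11.25
ee_pos: [497.6, -209.4, 141.9]
ee_rot: [[0.98, -0.201, 0.0], [-0.201, -0.98, 0.0], [0.0, -0.0, -1.0]]
ft_force: [-0.3, 1.1, 1.4]
width: 20.9
grasp_force: 59.6
t: 11.75
ee_pos: [497.4, -209.5, 141.7]
ee_rot: [[0.98, -0.201, -0.0], [-0.201, -0.98, 0.0], [-0.0, 0.0, -1.0]]
ft_force: [0.3, 0.1, -1.1]
width: 50.7
grasp_force: 0.0
t: 12.25
ee_pos: [497.2, -209.5, 273.9]
ee_rot: [[0.98, -0.201, 0.0], [-0.201, -0.98, -0.0], [0.0, 0.0, -1.0]]
ft_force: [0.6, 0.4, 0.2]
width: 51.2
grasp_force: 0.0
t: 12.75
ee_pos: [386.3, -342.5, 272.9]
ee_rot: [[0.979, -0.205, 0.0], [-0.205, -0.979, -0.001], [0.001, 0.001, -1.0]]
ft_force: [0.5, 0.8, -0.2]
width: 50.9
grasp_force: 0.0
top 557 [159.6 169.1 170.4 171.7]
[ 495.2900338  -207.50140758  169.01851006]
skirt top 131.23963726814154
scene 936 [133.1 159.  171.  171.8]
[ 500.44044461 -211.59677642  170.02858644]
skirt top 132.6871031477854
```

View pics/c2.png

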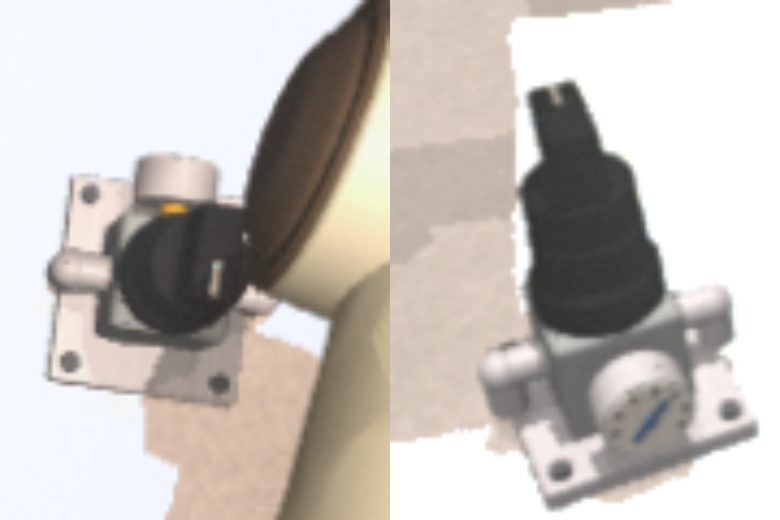

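The knob is home: its top is at 170 mm and its skirt top at 132 mm, both as expected. It stands upright and the arm is clear.

```bash
python3 -c "
from cell import *
print(sign_off())"
```

```text
the job is handed in; nothing more can be done
None
```

The black knob is seated fully home on the regulator's spindle with its skirt flat on the bonnet. It was released, nothing else was moved, and the job was handed in at about 13 s.

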